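Lock the filter cup into the bench dust extractor

TASK

Refit the filter cup to the small dust extractor on the card-sorting table: lift it into the underside of the head with its handle near the green mark, find by feel where its lugs slip up through the gaps (the marks are only rough), push it up against the sprung gasket and swing the handle towards the red mark until the lugs drop into their pockets and lock. Let go so that it hangs there by itself, never force the cup against the head, and leave the card cases, speaker and basket where they are.

Things in the scene. Friction and masses are not known exactly. Their poses are not given: they have to be found in the camera images.
- cup: Grey filter cup, loose, upright on the table, 62 mm tall, 0.15 to 0.31 kg. Origin: centre of its underside; z up; black handle along its own -x. Body 76 mm across up to height 36 mm (foot tapered), above it a neck 63 mm across with its top 5 mm tapered to 57 mm across at the flat rim, 62 mm up (paper filter flush in the top).
- cup_grip (a point): Middle of the cup's handle: cup x = -125 mm, y = 0, 26 mm above the underside; axes as the cup's. The handle is a straight flat-sided bar 16 mm wide, from height 16 to 36 mm, reaching out to x = -155 mm. Pinch it here across its width, from above.
- cup_lugs (a point): On the cup's axis, 50 mm above its underside, level with the undersides of its two brass lugs. The lugs stick out of the neck at cup +x and -x (along the handle's line), each out to 40 mm from the axis, 12 mm wide and 5 mm thick (heights 50 to 55 mm).
- head: Blue round extractor head, 96 mm across, 70 mm tall, fixed on its stand. Origin: on its axis, in the plane of its open mouth underneath (135 to 190 mm above the table); z up; -x looks roughly to the robot. In the mouth sits a brass ring, 68 mm inside diameter, 2 mm play round the cup's neck and lugs. It does not turn, but sits up to 15 degrees either way of the painted marks: feel for it.
- stand_foot (a point): Centre of the stand, on the table under the head's axis; axes as the head's. Steel foot plate 8 mm thick from x = -80 to +110 mm, y = -85 to +85 mm. Two upright steel posts 14 mm thick at x = +78 mm, y = +/-50 mm, 308 mm tall, carry the head. The side towards the robot is open.
- mark_green (a point): Green mark on the side (and top) of the head, 50 degrees clockwise of the red one seen from above, i.e. from head -x towards +y. Within 15 degrees of it the ring has an entry gap 20 mm wide, and another straight across: the lugs rise through with the handle over the gap, +/-6 degrees. Lugs that meet the ring beside the gaps stop the cup with its origin 55 mm below the head's.
- mark_red (a point): Red mark on the side (and top) of the head at its -x. From the gaps turn the cup anticlockwise seen from above: 16 to 37 degrees from each gap's centre is a ridge, top 8 mm above the mouth plane, then to 63 degrees a pocket, floor 5 mm above it, ended by a solid stop. Locked: handle 50 +/-3 degrees on from the gap, so within 18 degrees of this mark, cup's origin 45 mm below the head's.
- gasket (a joint): Sprung rubber disc, 56 mm across, in the head: metres of upward travel, 0 at rest, solid stop at 0.009. The cup's rim meets it with the cup's origin 48 mm below the head's. Resists with about 2 N, rising to 4 N. Turn over the ridge with the cup's origin 41 to 39 mm below the head's (travel 7 to 9 mm). Locked: 0.003. The pocket's stop is felt as a moment about the head's axis; 0.5 N m is plenty.
- case_a: Bystander: cardboard card case with a red label, 72 x 98 x 40 mm, loose; origin at the centre of its underside.
- case_b: Bystander: cardboard card case with a terracotta label, 72 x 98 x 40 mm, loose; origin at the centre of its underside.
- speaker: Bystander: black puck-shaped speaker, 98 mm across, 40 mm tall, loose; origin at the centre of its underside.
- basket: Bystander: open green slatted plastic basket, 200 x 150 x 85 mm, loose; origin at the centre of its underside.
Not all that is in view belongs to the job. There is more than one size of the cup; the one meant has the size given above.

How it is judged:
On the way:
1. the cup's lugs have gone up through the gaps and its rim presses the gasket up, handle still near the green mark (horizontal distance between cup and head below 0.006 m and z of cup in the frame of head above -0.0475 m and angle between the x axis of cup and the x axis of head, either way round above 0.4 rad), for 0.05 s.
At the end, for the whole second after the job is handed in: The cup hangs locked in the head: lugs down in their pockets (cup origin 43.5 to 48 mm below the head's), axis within 5 mm of the head's, handle within 0.4 rad of the red mark, tilted less than 0.08 rad, at rest, let go, with the card cases, speaker and basket not moved more than 25 mm (horizontal distance between cup and head below 0.005 m and z of cup in the frame of head between -0.048 and -0.0435 m and angle between the x axis of cup and the x axis of head, either way round below 0.4 rad and distance between cup_grip and head below 0.16 m and x of cup_grip in the frame of head below -0.08 m and angle between cup's own z axis and vertical below 0.08 rad and linear speed of cup below 0.02 m/s); the robot touches nothing.
It fails at once if the cup is forced: more than 80 N of contact between cup and head (contact force between cup and head above 80 N).
It fails at once if a bystander is moved more than 25 mm (distance of any of case_a, case_b, speaker, basket from where it was at the start of the episode above 0.025 m).
It also fails if it takes over 72 s, if anything falls off the work surface, if the arm or the gripper's body presses on something with over 40 N, if the wrist force passes 120 N, or if a joint passes its speed limit or range.

ROBOT

A 6-joint arm with a two-finger parallel gripper is mounted at the origin on the work surface. World frame = base frame: x ahead of the robot, y to its left, z up, the work surface at z = 0. Lengths are in m, angles in rad, forces in N, time in s.
With the tool pointing down it reaches from about 0.35 to 0.775 m from the base axis. Payload 5.5 kg.
Tool frame: the origin (TCP) lies midway between the tips of the shut fingers; the grasp point (between the pads) lies 19 mm behind it; z points along the fingers, y is the line along which they close (so a half turn about z gives the same grasp; the last joint's range is limited). The gripper opens to 85 mm and grips with 20 to 120 N. Pads are 22 mm wide; open, the fingers measure 114 mm over their backs; the gripper's body (76 mm by 85 mm) begins 54 mm behind the grasp point. The pads swing forward as they close: fully open they stand 13 mm farther back than shut.
Start: joints at [-0.14, 0.313, 0.046, 1.304, 0, 1.431], TCP at [0.575, -0, 0.202] pointing down, gripper open.
Joint ranges: [-2.76, 2.76], [-0.86, 1.69], [-1.03, 1.26], [-2.2, 2.34], [-1.47, 1.5], [-3.14, 3.14]. Speed limits (rad/s): [2.57, 2.57, 3.14, 3.14, 3.14, 3.14].

INTERFACE

Orientations are given as a unit quaternion [w, x, y, z].
In Python, from workcell import env gives the robot as it stands.
- The arm moves only by the tool move_arm, never from a script. Its argument "targets" is a list of rows, each a list of 3 entries, a list of its own where there are three numbers: the shift along the tool's x, y, z in mm, then the turn, a rotation vector about the tool's x, y, z in units of 10 degrees (1.0 is 10 degrees), then the closure, from -1 (fully open) to 1 (shut). In form: [[[dx, dy, dz], [ax, ay, az], gripper], ...]. A call has 1 to 5 rows; each row is the pose to reach, as a shift and turn from the pose commanded when the call began, along the tool's axes at that moment; what a row does not reach only later rows make up. A row lasts 1/8 s, in which the tool goes at most 62.5 mm and 10.7 degrees, less where a joint would pass 70% of its speed; a pose out of reach is approached as far as the arm can. A call with a gripper value outside its range is refused whole. The fingers move at their own pace and stop on an object; "squeeze" is the grip in N (left out, the last holds). Time passes only in rows, so rows that repeat a pose let the fingers close. It gives the time, the measured TCP pose, the force, the opening and the grip force at its end, in the units of the state.
- env.get_state(): the state, without advancing time (a new reading comes with each control period).
- env.read_camera(name): name is "scene" or "side" or "wrist"; returns a dict with "pixels" (384x512x3 uint8, red, green, blue), "fovy" (degrees; the focal length in pixels is half the picture's height over the tangent of half this angle, whatever the lens; pixels are square), "cx", "cy" (the principal point, pixels), "dist_coeffs" ([k1, k2, p1, p2, k3] as OpenCV has them; the pictures are not rectified), "extrinsics" (4x4, takes a point from world to camera coordinates); the wrist camera has in their place "mount" (4x4, takes a point from camera to tool coordinates, whose origin is the TCP and whose axes are the flange's). Camera axes: x right, y up, looking along -z (the intrinsics and any distortion apply to the point x, -y, -z); pixel columns grow to the right and rows downward; lengths in m; the calibration is good to about 2 mm. A picture is of the moment at which its call begins: read the wrist's pose just before it. There is no depth.
- env.hand_in(): hands the job in; it is judged then, once.
Trained networks look in a picture, given as the dict that the camera call returned (one of the last four; its "shot" number tells which), for a name from the list of things; names that differ only in an ending like _2 or _b are one class to them, and where a whole thing is asked for, a point or a joint stands for the part that bears it (a point fixed in the world has none). Each returns a list of dicts, best first, with "confidence" (0 to 1); they miss things now and then, are a little off and sometimes report something else, mostly with a low value. They report only what shows in the picture. A call takes as long as a camera call. They do not tell look-alikes from the thing itself.
- env.spot_in(thing, picture): "centre" ([x, y, z] in m, in world coordinates, good to about 4 mm: the middle of the surface that is visible of it).
- env.regions_of(thing, picture): "mask" (384x512 bool, what is visible of it).
- env.landmark_of(thing, picture): "centre" ([x, y, z] in m, in world coordinates, good to about 4 mm: a listed point, or the origin of a listed thing).
The state is a dict: "clock": time; "joint_pos": joint angles; "qvel": joint speeds; "tau": joint torques, N m; "tcp_pos": TCP position; "orientation": TCP orientation; "wrist_force": force on the tool from outside, world axes, zero at the start; "ft_torque": the same for the moment, N m; "finger_gap": finger opening in m; "grip_force": force on a finger pad.
Only numpy, scipy, OpenCV 4.12 (cv2) and the standard library are available. Lean on these libraries where they do the work, as an engineer would, in place of code of your own. Each camera call takes 0.05 s, during which the arm holds its last target. There are 200 camera calls.

## Working session

There is one attempt and no reset: what is moved stays moved. The work goes in short steps, Python scripts to look and compute and a tool call to move; the robot and the scene stay as the last step left them, time stands still between calls to the robot, and variables do not carry over. Pictures are saved under pics/ and viewed, at most 10 in all, crops included, and the job is handed in when it is done.

Besides the shell and the picture viewer there is one more tool, called after ">>>" by a JSON object that holds its "op" and its "data", one argument or row to a line. move_arm: Moves the arm, as the interface text tells. Its arguments: {"type":"object","properties":{"targets":{"type":"array","items":{"type":"array"}},"squeeze":{"type":"number"}},"required":["targets"]}

```bash
mkdir -p pics; cat > h.py <<'E'
import numpy as np, cv2, sys
from workcell import env
from scipy.spatial.transform import Rotation as R
def save(p,n): cv2.imwrite('pics/'+n,p['pixels'][:,:,::-1])
def K(p):
    h=p['pixels'].shape[0]; f=h/2/np.tan(np.radians(p['fovy'])/2)
    return np.array([[f,0,p['cx']],[0,f,p['cy']],[0,0,1.]])
def ext(p,s=None):
    if 'extrinsics' in p: return np.array(p['extrinsics'])
    q=s['orientation']; T=np.eye(4); T[:3,:3]=R.from_quat([q[1],q[2],q[3],q[0]]).as_matrix(); T[:3,3]=s['tcp_pos']
    return np.linalg.inv(T@np.array(p['mount']))
def proj(p,X,s=None):
    E=ext(p,s); c=(E[:3,:3]@np.atleast_2d(X).T).T+E[:3,3]
    c=c*[1,-1,-1]
    return cv2.projectPoints(c,np.zeros(3),np.zeros(3),K(p),np.array(p['dist_coeffs'],float))[0][:,0]
def ray(p,uv,z,s=None):
    E=np.linalg.inv(ext(p,s)); n=cv2.undistortPoints(np.array(uv,float).reshape(-1,1,2),K(p),np.array(p['dist_coeffs'],float))[:,0]
    d=np.c_[n[:,0],-n[:,1],-np.ones(len(n))]@E[:3,:3].T; o=E[:3,3]
    return o+d*((z-o[2])/d[:,2])[:,None]
E
python3 - <<'E'
from h import *
s=env.get_state(); print(s)
for c in ['scene','side']:
    p=env.read_camera(c); save(p,c+'0.png')
    for t in ['cup','cup_grip','head','stand_foot','mark_green','mark_red','case_a','speaker','basket','cup_lugs']:
        for d in env.landmark_of(t,p)[:3]: print(c,t,np.round(d['centre'],3),round(d['confidence'],2),np.round(proj(p,d['centre'])[0]))
E
```

```text
{'clock': 0.0, 'joint_pos': array([-1.39589297e-01,  3.14031839e-01,  4.49479604e-02,  1.30359643e+00,
       -1.81158612e-05,  1.43120797e+00]), 'qvel': array([ 7.06781465e-04,  9.25449697e-04,  3.38542850e-05,  1.37853716e-03,
       -1.81601060e-04, -6.51703772e-04]), 'tau': array([-2.90074182e-03, -4.80629075e+01,  2.98531097e+01,  1.95313990e-02,
       -3.83516899e-04, -4.27451073e-05]), 'tcp_pos': array([5.74419156e-01, 7.21026133e-05, 2.00778360e-01]), 'orientation': array([-7.46834646e-04,  7.07106794e-01,  7.07106141e-01, -5.74166272e-04]), 'wrist_force': array([-0.00247319,  0.36691539,  0.24208557]), 'ft_torque': array([ 0.04917175, -0.01181268,  0.03952648]), 'grip_force': 0.0, 'finger_gap': 0.08532948350741015}
scene cup [0.608 0.2   0.001] 0.69 [292. 214.]
scene cup [0.636 0.085 0.001] 0.56 [263. 227.]
scene cup [ 0.4    0.084 -0.002] 0.49 [243. 184.]
scene cup_grip [0.482 0.195 0.03 ] 0.82 [279. 186.]
scene cup_grip [0.314 0.069 0.019] 0.55 [233. 167.]
scene cup_grip [0.579 0.017 0.021] 0.53 [239. 215.]
scene head [ 0.622 -0.144  0.179] 0.59 [191. 198.]
scene stand_fo
[... 837 characters left out ...]
44  0.184] 0.73 [300. 224.]
side stand_foot [ 0.618 -0.145 -0.001] 0.81 [299. 271.]
side mark_green [ 0.592 -0.106  0.196] 0.75 [286. 216.]
side mark_red [ 0.572 -0.142  0.197] 0.83 [287. 224.]
side mark_red [ 0.468  0.483 -0.001] 0.42 [179. 192.]
side case_a [0.787 0.138 0.002] 0.65 [292. 210.]
side case_a [ 0.492 -0.333  0.002] 0.56 [300. 330.]
side speaker [0.703 0.355 0.002] 0.85 [245. 189.]
side basket [0.703 0.354 0.001] 0.7 [245. 190.]
side basket [ 0.468  0.485 -0.002] 0.65 [179. 192.]
side basket [0.611 0.194 0.053] 0.34 [243. 205.]
side cup_lugs [0.639 0.085 0.036] 0.73 [266. 222.]
side cup_lugs [0.4   0.091 0.036] 0.73 [202. 243.]
side cup_lugs [0.612 0.198 0.05 ] 0.55 [243. 205.]
```

Candidates: A (0.610, 0.198) at scene px (292,214); B (0.637, 0.085) at (263,227); C (0.40, 0.087) at (243,184). A is the only one whose lugs are about 50 mm up and whose grip is 125 mm out. I'll check it in a close crop.

```bash
python3 - <<'E'
import cv2
a=cv2.imread('pics/scene0.png')[140:290,110:370]; b=cv2.imread('pics/side0.png')[170:340,150:350]
a=cv2.resize(a,None,fx=3,fy=3,interpolation=2); cv2.imwrite('pics/c1.png',a)
cv2.imwrite('pics/c2.png',cv2.resize(b,None,fx=3.4,fy=3.4,interpolation=2))
E
```

```text
(no output)
```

View pics/c1.png

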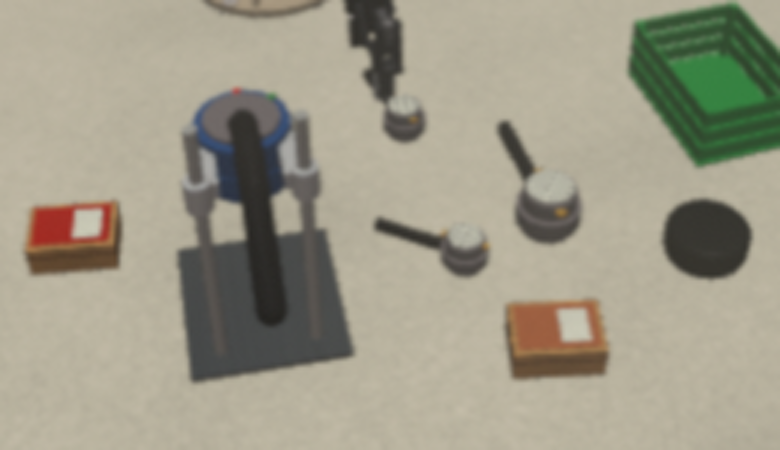

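View pics/c2.png

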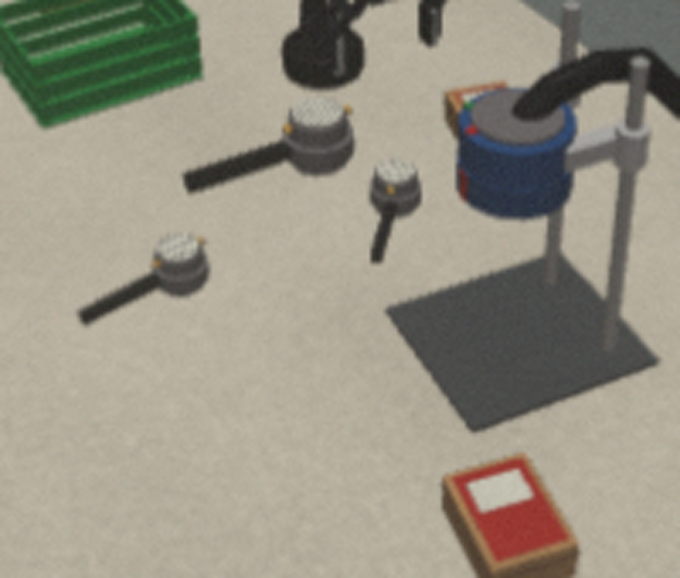

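Crop 1 (scene) shows the large cup at about (548,205) with its handle up and left. Two smaller cups sit at (465,248) and (404,118). The large one is the one meant. I'll move over its handle, turning the tool by -90°.

>>> {"op": "move_arm", "data": {
  "targets": [
    [[40, -20, 0], [0, 0, -1], -1],
    [[80, -40, 10], [0, 0, -2], -1],
    [[120, -60, 20], [0, 0, -3], -1],
    [[160, -80, 30], [0, 0, -4], -1],
    [[196, -90, 40], [0, 0, -5], -1]
  ]
}}

```text
clock: 1.72
tcp_pos: [0.4839, 0.1973, 0.1616]
orientation: [0.0, 0.339, 0.941, 0.0]
wrist_force: [0.3, 1.1, 0.0]
finger_gap: 0.0854
grip_force: 0.0
```

>>> {"op": "move_arm", "data": {
  "targets": [
    [[0, 0, 0], [0, 0, -1], -1],
    [[0, 0, 0], [0, 0, -2], -1],
    [[0, 0, 0], [0, 0, -3], -1],
    [[0, 0, 0], [0, 0, -4], -1],
    [[0, 0, 0], [0, 0, -4], -1]
  ]
}}

```text
clock: 2.35
tcp_pos: [0.485, 0.196, 0.1617]
orientation: [0.0, 0.001, 1.0, 0.0]
wrist_force: [0.1, 0.5, 0.7]
finger_gap: 0.0855
grip_force: 0.0
```

```bash
python3 - <<'E'
from h import *
s=env.get_state(); print(s['tcp_pos'],s['orientation'],s['joint_pos'],s['clock'])
p=env.read_camera('wrist'); save(p,'w1.png')
for t in ['cup','cup_grip','cup_lugs']:
    for d in env.landmark_of(t,p)[:2]: print(t,np.round(d['centre'],3),round(d['confidence'],2),np.round(proj(p,d['centre'],s)[0]))
for c in ['scene','side']:
    p=env.read_camera(c)
    for t in ['head','stand_foot','mark_green','mark_red','speaker']:
        for d in env.landmark_of(t,p)[:1]: print(c,t,np.round(d['centre'],3),round(d['confidence'],2))
    r=env.regions_of('stand_foot',p)
    print(c,[ (x['confidence'],x['mask'].sum()) for x in r])
E
```

```text
[0.4850446  0.19602297 0.16174095] [7.74032236e-05 9.05962935e-04 9.99999587e-01 3.01880478e-06] [ 2.30563814e-01  2.28689998e-01 -1.66057488e-01  1.17589678e+00
 -2.96373034e-05  2.32375738e-01] 2.35
cup [0.399 0.087 0.   ] 0.83 [166.  98.]
cup [0.608 0.197 0.003] 0.75 [257. 251.]
cup_grip [0.31  0.068 0.022] 0.77 [133.  11.]
cup_grip [0.482 0.196 0.025] 0.73 [257. 169.]
cup_lugs [0.61  0.2   0.053] 0.97 [260. 274.]
cup_lugs [0.641 0.086 0.038] 0.84 [176. 285.]
scene stand_foot [ 0.616 -0.146 -0.004] 0.67
scene mark_green [ 0.587 -0.101  0.194] 0.7
scene speaker [0.699 0.355 0.001] 0.82
scene [(0.87, np.int64(2270)), (0.42, np.int64(1600))]
side head [ 0.616 -0.145  0.187] 0.92
side stand_foot [ 0.618 -0.146 -0.001] 0.72
side mark_green [ 0.588 -0.108  0.197] 0.88
side mark_red [ 0.572 -0.144  0.194] 0.67
side speaker [0.699 0.353 0.001] 0.63
side [(0.58, np.int64(2903))]
```

View pics/w1.png

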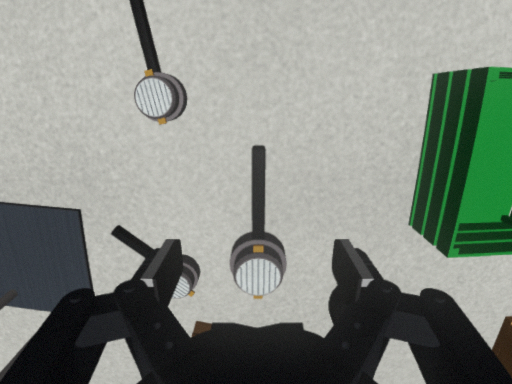

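The wrist view shows the cup's handle centred between the fingers, from (258,147) to (258,230). The stand's foot plate has a corner at (81,209) and edges running to (0,203) and (90,300).

```bash
python3 - <<'E'
from h import *
s=env.get_state(); p=env.read_camera('wrist')
g=cv2.cvtColor(p['pixels'],cv2.COLOR_RGB2GRAY); pts=[]
for r in range(152,228,6):
    c=np.where(g[r,240:280]<90)[0]+240; pts.append([c.mean(),r])
q=ray(p,pts,.036,s); f=np.polyfit(q[:,0],q[:,1],1); print('handle yaw deg',np.degrees(np.arctan(f[0])),'y at .484,.61',np.polyval(f,[.484,.61]), q[[0,-1]])
w=ray(p,[[2,203],[81,209],[91,305]],.008,s); print(w)
print('ends', ray(p,[[258,146]],.036,s))
a=w[0]-w[1]; b=w[2]-w[1]; print(np.degrees([np.arctan2(a[1],a[0])+np.pi/2,np.arctan2(b[1],b[0])]))
E
```

```text
handle yaw deg -0.39767322543155237 y at .484,.61 [0.1978127  0.19693816] [[0.45895941 0.19781711 0.036     ]
 [0.5490047  0.19731013 0.036     ]]
[[ 0.53352597 -0.16192755  0.008     ]
 [ 0.54157284 -0.04395439  0.008     ]
 [ 0.70706021 -0.06665604  0.008     ]]
ends [[0.4521405  0.19780904 0.036     ]]
[-3.90206245 -7.81111287]
```

>>> {"op": "move_arm", "data": {
  "targets": [
    [[2, 2, 50], [0, 0, 0], -1],
    [[2, 2, 100], [0, 0, 0], -1],
    [[2, 2, 140], [0, 0, 0], -1],
    [[2, 2, 153], [0, 0, 0], -1],
    [[2, 2, 153], [0, 0, 0], -0.5]
  ],
  "squeeze": 100
}}

```text
clock: 3.92
tcp_pos: [0.4828, 0.1979, 0.0086]
orientation: [-0.0, 0.0, 1.0, -0.0]
wrist_force: [-0.4, 0.1, -0.1]
finger_gap: 0.0698
grip_force: 0.0
```

>>> {"op": "move_arm", "data": {
  "targets": [
    [[0, 0, 0], [0, 0, 0], 1],
    [[0, 0, 0], [0, 0, 0], 1],
    [[0, 0, 0], [0, 0, 0], 1],
    [[0, 0, 0], [0, 0, 0], 1],
    [[0, 0, 0], [0, 0, 0], 1]
  ],
  "squeeze": 100
}}

```text
clock: 4.55
tcp_pos: [0.4831, 0.198, 0.0089]
orientation: [0.0, -0.0, 1.0, 0.0]
wrist_force: [0.8, -0.3, -0.0]
finger_gap: -0.0003
grip_force: 0.0
```

>>> {"op": "move_arm", "data": {
  "targets": [
    [[0, 0, -20], [0, 0, 0], 1],
    [[0, 0, -50], [0, 0, 0], 1],
    [[0, 0, -50], [0, 0, 0], 1],
    [[0, 0, -50], [0, 0, 0], 1]
  ]
}}

```text
clock: 5.05
tcp_pos: [0.4827, 0.1979, 0.0583]
orientation: [-0.0, 0.0, 1.0, -0.0]
wrist_force: [0.4, 0.7, -0.7]
finger_gap: 0.0003
grip_force: 0.0
```

```bash
python3 - <<'E'
from h import *
s=env.get_state(); print(s)
p=env.read_camera('wrist'); save(p,'w2.png')
for t in ['cup','cup_grip','cup_lugs']:
    for d in env.landmark_of(t,p)[:2]: print(t,np.round(d['centre'],3),round(d['confidence'],2))
p=env.read_camera('side'); save(p,'s2.png')
for t in ['cup','cup_grip','cup_lugs']:
    for d in env.landmark_of(t,p)[:2]: print(t,np.round(d['centre'],3),round(d['confidence'],2))
a=cv2.imread('pics/w2.png');b=cv2.imread('pics/s2.png')[170:340,150:350]
b=cv2.resize(b,None,fx=2,fy=2); a=a[:,:400]; a=cv2.resize(a,(400,384)); b=cv2.resize(b,(400,384)); cv2.imwrite('pics/m2.png',np.hstack([a,b]))
E
```

```text
{'clock': 5.05, 'joint_pos': array([ 2.35170759e-01,  3.01447359e-01, -3.38019560e-01,  9.31631328e-01,
       -4.08301521e-05,  2.35192526e-01]), 'qvel': array([ 1.05356774e-05,  1.08217840e-02, -1.39019969e-02,  6.64971319e-04,
        5.42151840e-04, -1.22143662e-03]), 'tau': array([-2.82586065e-03, -4.47117841e+01,  2.70892256e+01, -4.21240472e-02,
       -1.64400881e-04,  2.56239173e-05]), 'tcp_pos': array([0.48274196, 0.19791755, 0.05825751]), 'orientation': array([-1.42047394e-04,  1.08804947e-05,  9.99999988e-01, -5.50297650e-05]), 'wrist_force': array([ 0.41704262,  0.65675099, -0.71080452]), 'ft_torque': array([-0.01130711,  0.05891506, -0.02673395]), 'grip_force': 0.0, 'finger_gap': 0.00027268124136680365}
cup [ 0.403  0.088 -0.003] 0.92
cup [ 0.638  0.086 -0.001] 0.82
cup_grip [0.48  0.196 0.024] 0.83
cup_grip [0.58  0.016 0.014] 0.61
cup_lugs [0.401 0.085 0.036] 0.89
cup [ 0.406  0.089 -0.001] 0.89
cup [ 0.638  0.086 -0.   ] 0.84
cup_grip [0.315 0.071 0.015] 0.79
cup_grip [0.488 0.198 0.023] 0.76
cup_lugs [0.397 0.09  0.036] 0.72
cup_lugs [0.611 0.197 0.051] 0.65
```

View pics/m2.png

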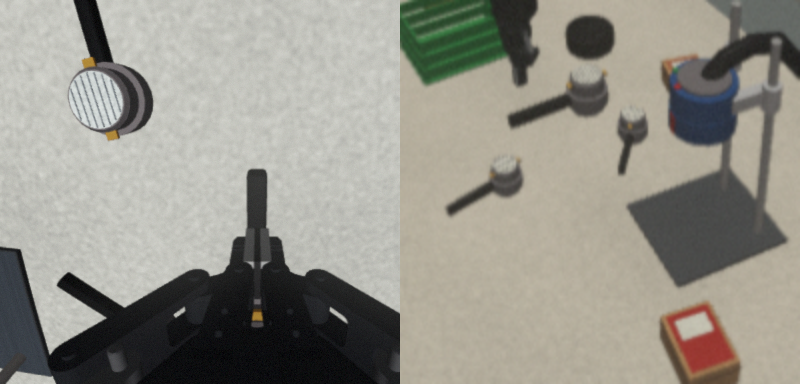

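The fingers shut on nothing, above the handle. I'll check where the tips really are against the reported TCP.

```bash
python3 - <<'E'
from h import *
s=env.get_state(); t=np.array(s['tcp_pos'])
for c in ['wrist','side','scene']:
    p=env.read_camera(c); u=proj(p,[t,[.483,.198,.036],[.4525,.198,.036]],s); print(c,u)
    x,y=u[0]; im=p['pixels'][:,:,::-1].copy()
    h=60; x0=int(np.clip(x-h,0,512-2*h)); y0=int(np.clip(y-h,0,384-2*h)); k=im[y0:y0+2*h,x0:x0+2*h]
    k=cv2.resize(k,(260,260),interpolation=2)
    for a,b,col in [(*u[0],(0,0,255)),(*u[1],(255,0,0))]: cv2.circle(k,(int((a-x0)*260/120),int((b-y0)*260/120)),3,col,-1)
    out=k if c=='wrist' else np.hstack([out,k])
cv2.imwrite('pics/m3.png',out)
E
```

```text
wrist [[256.07650139 221.53268557]
 [256.26857832 209.48039907]
 [256.23648347 172.24998484]]
side [[210.40066324 213.68618442]
 [210.92576707 218.84078588]
 [202.95027688 221.51378203]]
scene [[279.78554863 179.62804841]
 [279.50224768 184.36753969]
 [276.62958656 179.25609227]]
```

View pics/m3.png

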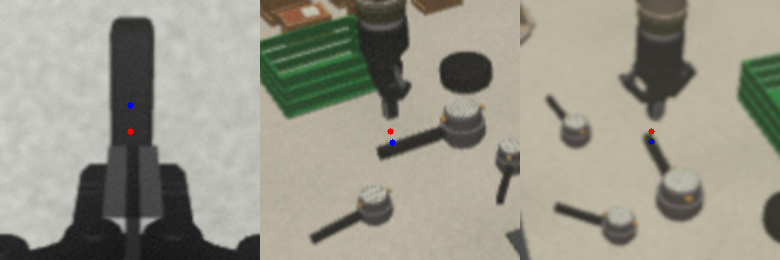

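All views put the real fingertips about 25 mm above the reported TCP, so the tool is shorter than stated. I'll open and descend further with the fingers around the handle, feeling for the table.

>>> {"op": "move_arm", "data": {
  "targets": [
    [[0, 0, 0], [0, 0, 0], -0.2],
    [[0, 0, 0], [0, 0, 0], -0.2],
    [[0, 0, 40], [0, 0, 0], -0.2],
    [[0, 0, 62], [0, 0, 0], -0.2],
    [[0, 0, 62], [0, 0, 0], 0.3]
  ]
}}

```text
clock: 6.22
tcp_pos: [0.4812, 0.1975, -0.0048]
orientation: [-0.002, 0.0, 1.0, -0.0]
wrist_force: [0.7, -0.3, 0.5]
finger_gap: 0.0344
grip_force: 0.0
```

>>> {"op": "move_arm", "data": {
  "targets": [
    [[0, 0, 3], [0, 0, 0], 0.3],
    [[0, 0, 6], [0, 0, 0], 0.3]
  ]
}}

```text
clock: 6.48
tcp_pos: [0.4842, 0.1982, -0.0083]
orientation: [0.001, -0.0, 1.0, 0.0]
wrist_force: [-0.2, 0.3, 0.1]
finger_gap: 0.03
grip_force: 0.0
```

>>> {"op": "move_arm", "data": {
  "targets": [
    [[0, 0, 3], [0, 0, 0], 0.3],
    [[0, 0, 6], [0, 0, 0], 0.3]
  ]
}}

```text
clock: 6.72
tcp_pos: [0.4833, 0.198, -0.0151]
orientation: [0.0, 0.0, 1.0, 0.0]
wrist_force: [0.3, 0.2, -1.0]
finger_gap: 0.03
grip_force: 0.0
```

>>> {"op": "move_arm", "data": {
  "targets": [
    [[0, 0, 3], [0, 0, 0], 0.3],
    [[0, 0, 5], [0, 0, 0], 0.3]
  ]
}}

```text
clock: 6.98
tcp_pos: [0.4829, 0.1979, -0.0205]
orientation: [-0.0, -0.0, 1.0, -0.0]
wrist_force: [0.9, -0.4, 0.2]
finger_gap: 0.0298
grip_force: 0.0
```

>>> {"op": "move_arm", "data": {
  "targets": [
    [[0, 0, 0], [0, 0, 0], 1],
    [[0, 0, 0], [0, 0, 0], 1],
    [[0, 0, 0], [0, 0, 0], 1]
  ],
  "squeeze": 100
}}

```text
clock: 7.35
tcp_pos: [0.4829, 0.1978, -0.0203]
orientation: [-0.0, 0.0, 1.0, -0.0]
wrist_force: [-0.2, -0.1, -1.1]
finger_gap: 0.0141
grip_force: 97.8
```

>>> {"op": "move_arm", "data": {
  "targets": [
    [[0, 0, -10], [0, 0, 0], 1],
    [[0, 0, -30], [0, 0, 0], 1],
    [[0, 0, -60], [0, 0, 0], 1],
    [[0, 0, -60], [0, 0, 0], 1],
    [[0, 0, -60], [0, 0, 0], 1]
  ]
}}

```text
clock: 7.98
tcp_pos: [0.4826, 0.198, 0.0393]
orientation: [-0.0, -0.0, 1.0, 0.0]
wrist_force: [-0.0, -0.1, -2.1]
finger_gap: 0.0145
grip_force: 97.5
```

```bash
python3 - <<'E'
from h import *
s=env.get_state(); print(s['tcp_pos'],s['wrist_force'],s['ft_torque'],s['finger_gap'])
p=env.read_camera('wrist'); 
for t in ['cup','cup_grip','cup_lugs','stand_foot']:
    for d in env.landmark_of(t,p)[:2]: print(t,np.round(d['centre'],4),round(d['confidence'],2))
a=p['pixels'][:,:,::-1]
p=env.read_camera('side'); b=p['pixels'][:,:,::-1]
for t in ['cup','cup_grip','cup_lugs']:
    for d in env.landmark_of(t,p)[:3]: print(t,np.round(d['centre'],4),round(d['confidence'],2))
b=cv2.resize(b[150:280,190:330],(400,372),interpolation=2); a=cv2.resize(a,(400,372)); cv2.imwrite('pics/m4.png',np.hstack([a,b]))
E
```

```text
[0.4825926  0.19796445 0.03932336] [-0.00867692 -0.11971609 -2.07802877] [-0.02786795  0.37739334 -0.02310867] 0.01452035904547553
cup [ 0.4007  0.0888 -0.0018] 0.72
cup_grip [0.4835 0.1945 0.0845] 0.83
cup_grip [0.5815 0.017  0.0187] 0.71
cup_lugs [0.3983 0.0882 0.036 ] 0.9
cup_lugs [0.642  0.0862 0.037 ] 0.82
cup [0.6101 0.1947 0.0592] 0.81
cup [ 0.6384  0.0868 -0.0016] 0.71
cup [0.4037 0.0877 0.0017] 0.65
cup_grip [0.3132 0.0714 0.0178] 0.75
cup_grip [0.4886 0.1968 0.083 ] 0.64
cup_grip [0.5833 0.0211 0.0191] 0.58
cup_lugs [0.6128 0.1948 0.1086] 0.74
cup_lugs [0.6383 0.0831 0.0331] 0.69
cup_lugs [0.3996 0.0909 0.0376] 0.6
```

View pics/m4.png

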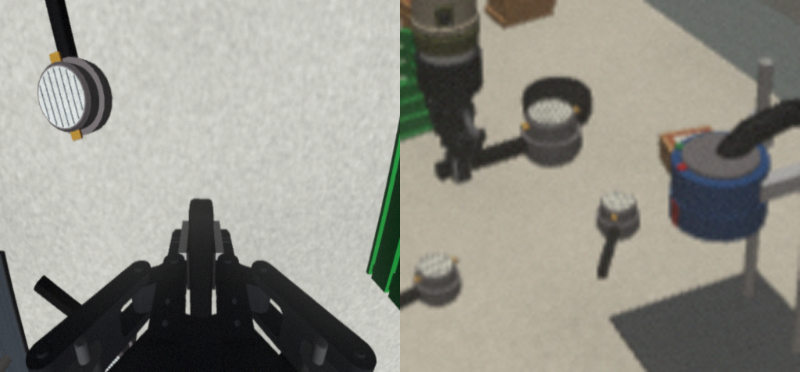

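Wrist and side views show the handle pinched at crop (201,260) and the cup hanging level at (552,135), 59 mm up. Next I'll rotate it to the green-mark heading (cup yaw about -55°), then translate.

>>> {"op": "move_arm", "data": {
  "targets": [
    [[0, 0, -10], [0, 0, 1], 1],
    [[0, 0, -20], [0, 0, 2], 1],
    [[0, 0, -20], [0, 0, 3], 1],
    [[0, 0, -20], [0, 0, 4], 1],
    [[0, 0, -20], [0, 0, 5], 1]
  ],
  "squeeze": 110
}}

```text
clock: 9.05
tcp_pos: [0.4832, 0.1981, 0.0597]
orientation: [0.0, 0.425, 0.905, 0.0]
wrist_force: [0.0, -0.8, -1.5]
finger_gap: 0.0139
grip_force: 109.1
```

```bash
cat >> h.py <<'E'
D=.126; DZ=.0203
def goto(hx,hy,cz,yaw,pr=1):
    """tool-axes shift (mm) and turn (x10deg) bringing the cup axis to hx,hy, origin cz, yaw deg"""
    s=env.get_state(); q=s['orientation']; M=R.from_quat([q[1],q[2],q[3],q[0]]); t=np.array(s['tcp_pos'])
    x=M.as_matrix()[:,0]; y0=np.degrees(np.arctan2(-x[1],-x[0])); c=t-D*x*[1,1,0]
    a=np.radians(yaw); T=np.array([hx-D*np.cos(a),hy-D*np.sin(a),cz-DZ])
    print('t',s['clock'],'cup',np.round(c[:2],4),'cz',round(t[2]+DZ,4),'yaw',round(y0,1),'F',np.round(s['wrist_force'],1),'M',np.round(s['ft_torque'],2),'tilt',np.round(M.as_matrix()[:2,2],4))
    print('shift',np.round(M.inv().apply(T-t)*1000,1),'az',round(-(yaw-y0)/10,2))
E
python3 -c "
from h import *
goto(.617,-.1455,.08,-55)"
```

```text
t 9.05 cup [0.5636 0.1011] cz 0.08 yaw -50.3 F [ 0.  -0.8 -1.5] M [0.17 0.19 0.02] tilt [0.0003 0.0004]
shift [-224.3 -106.1   -0. ] az 0.47
```

>>> {"op": "move_arm", "data": {
  "targets": [
    [[-40, -19, 0], [0, 0, 0.1], 1],
    [[-85, -40, 0], [0, 0, 0.2], 1],
    [[-135, -64, 0], [0, 0, 0.3], 1],
    [[-185, -88, 0], [0, 0, 0.4], 1],
    [[-224, -106, 0], [0, 0, 0.47], 1]
  ]
}}

```text
clock: 9.68
tcp_pos: [0.5465, -0.0439, 0.0598]
orientation: [0.0, 0.46, 0.888, 0.0]
wrist_force: [0.0, 0.9, -1.6]
finger_gap: 0.0141
grip_force: 109.2
```

>>> {"op": "move_arm", "data": {
  "targets": [
    [[0, 0, 0], [0, 0, 0], 1],
    [[0, 0, 0], [0, 0, 0], 1]
  ]
}}

```text
clock: 9.93
tcp_pos: [0.5454, -0.0415, 0.0594]
orientation: [-0.001, 0.46, 0.888, 0.0]
wrist_force: [-0.1, -0.2, -2.2]
finger_gap: 0.014
grip_force: 109.1
```

```bash
python3 - <<'E'
from h import *
goto(.617,-.1455,.115,-55)
for c in ['scene','side']:
    p=env.read_camera(c)
    for t in ['cup','cup_grip','cup_lugs','head','stand_foot','mark_green','mark_red','gasket']:
        for d in env.landmark_of(t,p)[:1]: print(c,t,np.round(d['centre'],4),round(d['confidence'],2))
    im=cv2.resize(p['pixels'][130:280,140:250] if c=='scene' else p['pixels'][170:300,240:350],(390,500),interpolation=2)[:,:,::-1]
    out=im if c=='scene' else np.hstack([out,im])
cv2.imwrite('pics/m5.png',out)
E
```

```text
t 9.925 cup [ 0.6181 -0.1444] cz 0.0797 yaw -54.7 F [-0.1 -0.2 -2.2] M [0.28 0.18 0.03] tilt [-0.0007  0.0008]
shift [ -0.2  -1.  -35.3] az 0.03
scene cup [ 0.6387  0.0828 -0.0025] 0.84
scene cup_grip [0.5792 0.0194 0.0161] 0.62
scene cup_lugs [ 0.6187 -0.1461  0.1281] 0.65
scene head [ 0.6206 -0.1452  0.1779] 0.92
scene stand_foot [ 6.153e-01 -1.425e-01 -4.000e-04] 0.62
scene mark_green [ 0.5895 -0.1023  0.1958] 0.93Traceback (most recent call last):
  File "<stdin>", line 6, in <module>
ValueError: it knows: basket, case, cup, cup_grip, cup_lugs, head, mark_green, mark_red, speaker, stand_foot
```

>>> {"op": "move_arm", "data": {
  "targets": [
    [[0, -1, -12], [0, 0, 0], 1],
    [[0, -1, -24], [0, 0, 0], 1],
    [[0, -1, -35], [0, 0, 0], 1],
    [[0, -1, -35], [0, 0, 0], 1]
  ]
}}

```text
clock: 10.82
tcp_pos: [0.5462, -0.0426, 0.0964]
orientation: [0.002, 0.459, 0.888, 0.0]
wrist_force: [0.5, -0.8, -1.7]
finger_gap: 0.0138
grip_force: 109.1
```

>>> {"op": "move_arm", "data": {
  "targets": [
    [[0, 0, -2], [0, 0, 0], 1],
    [[0, 0, -4], [0, 0, 0], 1],
    [[0, 0, -4], [0, 0, 0], 1]
  ]
}}

```text
clock: 11.2
tcp_pos: [0.5449, -0.0423, 0.0986]
orientation: [-0.0, 0.459, 0.888, -0.0]
wrist_force: [0.7, -0.2, -2.9]
finger_gap: 0.0143
grip_force: 109.1
```

>>> {"op": "move_arm", "data": {
  "targets": [
    [[0, 0, -2], [0, 0, 0], 1],
    [[0, 0, -3], [0, 0, 0], 1],
    [[0, 0, -3], [0, 0, 0], 1]
  ]
}}

```text
clock: 11.58
tcp_pos: [0.5451, -0.0424, 0.1018]
orientation: [0.0, 0.459, 0.888, 0.0]
wrist_force: [0.2, 0.2, -2.1]
finger_gap: 0.014
grip_force: 109.1
```

>>> {"op": "move_arm", "data": {
  "targets": [
    [[0, 0, -1.5], [0, 0, 0], 1],
    [[0, 0, -2], [0, 0, 0], 1]
  ]
}}

```text
clock: 11.82
tcp_pos: [0.5448, -0.0421, 0.1037]
orientation: [-0.0, 0.459, 0.888, 0.0]
wrist_force: [-0.4, 0.4, -3.2]
finger_gap: 0.0142
grip_force: 109.0
```

>>> {"op": "move_arm", "data": {
  "targets": [
    [[0, 0, -1.5], [0, 0, 0], 1],
    [[0, 0, -2], [0, 0, 0], 1]
  ]
}}

```text
clock: 12.08
tcp_pos: [0.5445, -0.0419, 0.1054]
orientation: [-0.001, 0.459, 0.888, 0.0]
wrist_force: [-0.1, 0.9, -4.6]
finger_gap: 0.0141
grip_force: 108.9
```

>>> {"op": "move_arm", "data": {
  "targets": [
    [[0, 0, -1.5], [0, 0, 0], 1],
    [[0, 0, -2], [0, 0, 0], 1]
  ]
}}

```text
clock: 12.32
tcp_pos: [0.5442, -0.0416, 0.1071]
orientation: [-0.001, 0.459, 0.888, 0.0]
wrist_force: [0.0, 3.3, -7.1]
finger_gap: 0.014
grip_force: 108.4
```

```bash
python3 -c "
from h import *
goto(.617,-.1455,.12,-55)
p=env.read_camera('side')
for t in ['cup','cup_lugs','head']:
    for d in env.landmark_of(t,p)[:2]: print(t,np.round(d['centre'],4),round(d['confidence'],2))
a=p['pixels'][170:300,240:350]
q=env.read_camera('scene')['pixels'][130:280,140:250]
cv2.imwrite('pics/m5.png',np.hstack([cv2.resize(a,(390,460),interpolation=2),cv2.resize(q,(390,460),interpolation=2)])[:,:,::-1])
"
```

```text
t 12.325 cup [ 0.617  -0.1444] cz 0.1274 yaw -54.7 F [ 0.   3.3 -7.1] M [1.4  0.65 0.14] tilt [-0.0017  0.0015]
shift [-0.9  0.   7.4] az 0.03
cup [ 0.6151 -0.1456  0.1239] 0.94
cup [0.6381 0.0859 0.001 ] 0.66
cup_lugs [0.3996 0.092  0.0361] 0.64
cup_lugs [ 0.6225 -0.1471  0.1722] 0.61
head [ 0.6169 -0.1462  0.1829] 0.63
```

View pics/m5.png

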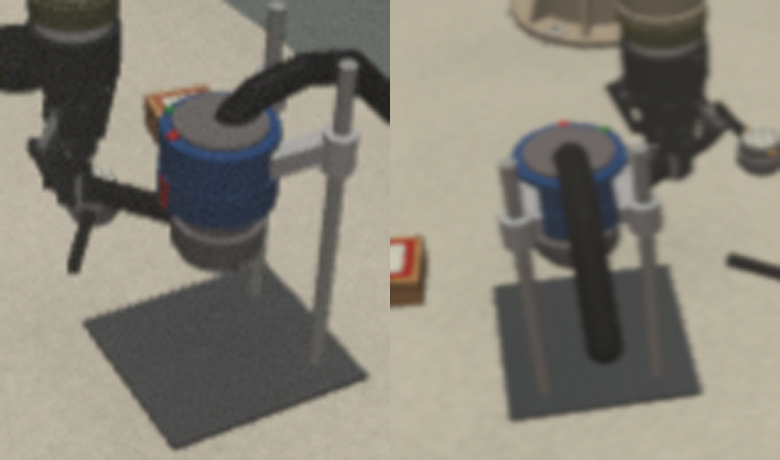

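Both views show the cup's neck inside the head at about crop (218,235). The contact height (origin 55 mm below the head at about 0.181) means the lugs are on the ring beside the gap. I'll back off a little, turn to one end of the range, then sweep with light pressure.

>>> {"op": "move_arm", "data": {
  "targets": [
    [[0, 0, 3], [0, 0, 0], 1],
    [[-0.5, 11, 3], [0, 0, 0.5], 1],
    [[-1.9, 21.9, 3], [0, 0, 1], 1],
    [[-4.3, 32.6, 3], [0, 0, 1.5], 1],
    [[-4.3, 32.6, 3], [0, 0, 1.5], 1]
  ]
}}

```text
clock: 13.2
tcp_pos: [0.5754, -0.0262, 0.105]
orientation: [0.001, 0.571, 0.821, 0.001]
wrist_force: [-0.7, 4.7, -5.3]
finger_gap: 0.0142
grip_force: 108.7
```

```bash
python3 -c "
from h import *
goto(.617,-.1455,.126,-70)"
```

```text
t 13.2 cup [ 0.6191 -0.1444] cz 0.1253 yaw -69.7 F [-0.7  4.7 -5.3] M [1.53 0.41 0.13] tilt [0.0018 0.0005]
shift [-0.3 -1.7 -0.7] az 0.03
```

>>> {"op": "move_arm", "data": {
  "targets": [
    [[1, 0.3, 0], [0, 0, 0], 1],
    [[1.9, 0.7, 0], [0, 0, 0], 1],
    [[1.9, 0.7, 0], [0, 0, 0], 1]
  ]
}}

```text
clock: 13.58
tcp_pos: [0.5749, -0.0257, 0.1054]
orientation: [0.001, 0.572, 0.821, -0.0]
wrist_force: [0.3, 1.0, -3.7]
finger_gap: 0.0142
grip_force: 108.9
```

>>> {"op": "move_arm", "data": {
  "targets": [
    [[0, 0, 1], [0, 0, 0], 1],
    [[0, 0, 2], [0, 0, 0], 1],
    [[0, 0, 2], [0, 0, 0], 1]
  ]
}}

```text
clock: 13.95
tcp_pos: [0.5743, -0.0254, 0.1029]
orientation: [0.0, 0.572, 0.821, -0.0]
wrist_force: [-0.1, 0.2, -2.9]
finger_gap: 0.0142
grip_force: 109.2
```

>>> {"op": "move_arm", "data": {
  "targets": [
    [[0, 0, -1.5], [0, 0, 0], 1],
    [[0, 0, -3], [0, 0, 0], 1],
    [[0, 0, -3], [0, 0, 0], 1]
  ]
}}

```text
clock: 14.32
tcp_pos: [0.5743, -0.025, 0.106]
orientation: [0.0, 0.571, 0.821, 0.0]
wrist_force: [-0.9, 0.6, -1.5]
finger_gap: 0.0142
grip_force: 109.2
```

>>> {"op": "move_arm", "data": {
  "targets": [
    [[0, 0, -1], [0, 0, 0], 1],
    [[0, 0, -2], [0, 0, 0], 1],
    [[0, 0, -2], [0, 0, 0], 1]
  ]
}}

```text
clock: 14.7
tcp_pos: [0.5738, -0.0248, 0.1072]
orientation: [-0.0, 0.571, 0.821, -0.0]
wrist_force: [0.3, 0.0, -6.2]
finger_gap: 0.0142
grip_force: 108.5
```

```bash
python3 -c "
from h import *
goto(.619,-.1435,.126,-70)"
```

```text
t 14.7 cup [ 0.6175 -0.1429] cz 0.1275 yaw -69.7 F [ 0.3  0.  -6.2] M [0.62 0.03 0.08] tilt [-0.0008  0.0005]
shift [-1.   1.9  1.5] az 0.03
```

>>> {"op": "move_arm", "data": {
  "targets": [
    [[-0.1, -5.5, 0], [0, 0, -0.25], 1],
    [[-0.5, -11, 0], [0, 0, -0.5], 1],
    [[-0.5, -11, 0], [0, 0, -0.5], 1]
  ]
}}

```text
clock: 15.08
tcp_pos: [0.5637, -0.0289, 0.1073]
orientation: [-0.0, 0.535, 0.845, 0.0]
wrist_force: [1.2, 1.3, -7.2]
finger_gap: 0.0141
grip_force: 108.4
```

>>> {"op": "move_arm", "data": {
  "targets": [
    [[-0.1, -5.5, 0], [0, 0, -0.25], 1],
    [[-0.5, -11, 0], [0, 0, -0.5], 1],
    [[-0.5, -11, 0], [0, 0, -0.5], 1]
  ]
}}

```text
clock: 15.45
tcp_pos: [0.554, -0.034, 0.1074]
orientation: [-0.0, 0.498, 0.867, 0.0]
wrist_force: [1.6, 1.1, -7.0]
finger_gap: 0.0143
grip_force: 108.3
```

```bash
python3 -c "
from h import *
goto(.6175,-.143,.1275,-60)"
```

```text
t 15.45 cup [ 0.6175 -0.1429] cz 0.1277 yaw -59.8 F [ 1.6  1.1 -7. ] M [0.95 0.1  0.24] tilt [-0.0004  0.0008]
shift [-0.1  0.5  0.2] az 0.02
```

>>> {"op": "move_arm", "data": {
  "targets": [
    [[-0.1, -5.5, 0], [0, 0, -0.25], 1],
    [[-0.5, -11, 0], [0, 0, -0.5], 1],
    [[-0.5, -11, 0], [0, 0, -0.5], 1]
  ]
}}

```text
clock: 15.82
tcp_pos: [0.5448, -0.0401, 0.1075]
orientation: [-0.0, 0.46, 0.888, 0.0]
wrist_force: [2.2, 2.6, -8.2]
finger_gap: 0.0142
grip_force: 108.4
```

>>> {"op": "move_arm", "data": {
  "targets": [
    [[-0.1, -5.5, 0], [0, 0, -0.25], 1],
    [[-0.5, -11, 0], [0, 0, -0.5], 1],
    [[-0.5, -11, 0], [0, 0, -0.5], 1]
  ]
}}

```text
clock: 16.2
tcp_pos: [0.5361, -0.047, 0.1076]
orientation: [-0.0, 0.421, 0.907, -0.0]
wrist_force: [0.9, 1.8, -7.2]
finger_gap: 0.0138
grip_force: 108.4
```

```bash
python3 -c "
from h import *
goto(.6175,-.143,.1275,-50)"
```

```text
t 16.2 cup [ 0.6174 -0.1433] cz 0.1279 yaw -49.8 F [ 0.9  1.8 -7.2] M [0.78 0.31 0.2 ] tilt [-0.0006  0.0001]
shift [0.1 0.7 0.4] az 0.02
```

>>> {"op": "move_arm", "data": {
  "targets": [
    [[-0.1, -5.5, 0], [0, 0, -0.25], 1],
    [[-0.5, -11, 0], [0, 0, -0.5], 1],
    [[-0.5, -11, 0], [0, 0, -0.5], 1]
  ]
}}

```text
clock: 16.58
tcp_pos: [0.5286, -0.0551, 0.1084]
orientation: [0.001, 0.381, 0.924, -0.0]
wrist_force: [0.6, -0.4, -3.3]
finger_gap: 0.0138
grip_force: 109.1
```

>>> {"op": "move_arm", "data": {
  "targets": [
    [[-0.1, -5.5, 0], [0, 0, -0.25], 1],
    [[-0.5, -11, 0], [0, 0, -0.5], 1],
    [[-0.5, -11, 0], [0, 0, -0.5], 1]
  ]
}}

```text
clock: 16.95
tcp_pos: [0.5212, -0.0632, 0.1083]
orientation: [0.001, 0.341, 0.94, -0.0]
wrist_force: [-0.5, 0.7, -2.7]
finger_gap: 0.0143
grip_force: 109.1
```

```bash
python3 -c "
from h import *
goto(.6175,-.143,.1275,-40)"
```

```text
t 16.95 cup [ 0.6179 -0.1439] cz 0.1286 yaw -39.8 F [-0.5  0.7 -2.7] M [0.24 0.27 0.02] tilt [ 0.0009 -0.0008]
shift [0.9 0.8 1.1] az 0.02
```

The force vanished at yaw -45 and -40, so the lugs are in the gap. I'll raise until the gasket is felt.

>>> {"op": "move_arm", "data": {
  "targets": [
    [[0, 0, -1.5], [0, 0, 0], 1],
    [[0, 0, -3], [0, 0, 0], 1],
    [[0, 0, -3], [0, 0, 0], 1]
  ]
}}

```text
clock: 17.32
tcp_pos: [0.5211, -0.0628, 0.111]
orientation: [0.0, 0.34, 0.941, -0.0]
wrist_force: [0.5, -0.1, -2.4]
finger_gap: 0.0142
grip_force: 109.1
```

>>> {"op": "move_arm", "data": {
  "targets": [
    [[0, 0, -1.5], [0, 0, 0], 1],
    [[0, 0, -3], [0, 0, 0], 1],
    [[0, 0, -3], [0, 0, 0], 1]
  ]
}}

```text
clock: 17.7
tcp_pos: [0.5208, -0.0628, 0.1136]
orientation: [-0.0, 0.34, 0.941, 0.0]
wrist_force: [-0.2, 0.4, -3.8]
finger_gap: 0.014
grip_force: 109.0
```

>>> {"op": "move_arm", "data": {
  "targets": [
    [[0, 0, -1.5], [0, 0, 0], 1],
    [[0, 0, -3], [0, 0, 0], 1],
    [[0, 0, -3], [0, 0, 0], 1]
  ]
}}

```text
clock: 18.08
tcp_pos: [0.5206, -0.0627, 0.1166]
orientation: [-0.0, 0.34, 0.941, 0.0]
wrist_force: [1.0, 0.0, -5.5]
finger_gap: 0.0141
grip_force: 108.8
```

```bash
python3 -c "
from h import *
goto(.6175,-.143,.1405,-40)"
```

```text
t 18.075 cup [ 0.6176 -0.1432] cz 0.1369 yaw -39.7 F [ 1.   0.  -5.5] M [0.35 0.41 0.05] tilt [-0.0004  0.0002]
shift [ 0.2  0.8 -3.6] az 0.03
```

>>> {"op": "move_arm", "data": {
  "targets": [
    [[0, 0, -1], [0, 0, 0], 1],
    [[0, 0, -2], [0, 0, 0], 1],
    [[0, 0, -3], [0, 0, 0], 1],
    [[0, 0, -3], [0, 0, 0], 1]
  ]
}}

```text
clock: 18.58
tcp_pos: [0.5206, -0.0627, 0.1197]
orientation: [-0.0, 0.34, 0.941, 0.0]
wrist_force: [-0.2, -0.4, -6.0]
finger_gap: 0.014
grip_force: 108.6
```

>>> {"op": "move_arm", "data": {
  "targets": [
    [[0, 0, -1], [0, 0, 0], 1],
    [[0, 0, -2], [0, 0, 0], 1],
    [[0, 0, -2], [0, 0, 0], 1]
  ]
}}

```text
clock: 18.95
tcp_pos: [0.5206, -0.0627, 0.1217]
orientation: [-0.0, 0.34, 0.941, 0.0]
wrist_force: [-0.5, -0.3, -5.8]
finger_gap: 0.0142
grip_force: 108.6
```

```bash
python3 -c "
from h import *
goto(.6175,-.143,.1415,-40)"
```

```text
t 18.95 cup [ 0.6176 -0.1432] cz 0.142 yaw -39.7 F [-0.5 -0.3 -5.8] M [0.59 0.63 0.03] tilt [-0.0004  0.0002]
shift [0.2 0.8 0.5] az 0.03
```

>>> {"op": "move_arm", "data": {
  "targets": [
    [[0, 0, -1], [0, 0, 0], 1],
    [[0, 0, -1], [0, 0, 0], 1]
  ]
}}

```text
clock: 19.2
tcp_pos: [0.5206, -0.0627, 0.1227]
orientation: [-0.0, 0.34, 0.941, 0.0]
wrist_force: [-1.9, 0.1, -5.8]
finger_gap: 0.0142
grip_force: 108.5
```

>>> {"op": "move_arm", "data": {
  "targets": [
    [[0, 0, -0.7], [0, 0, 0], 1],
    [[0, 0, -0.7], [0, 0, 0], 1]
  ]
}}

```text
clock: 19.45
tcp_pos: [0.5206, -0.0627, 0.1233]
orientation: [-0.0, 0.34, 0.941, 0.0]
wrist_force: [-2.0, 2.3, -6.7]
finger_gap: 0.014
grip_force: 108.5
```

>>> {"op": "move_arm", "data": {
  "targets": [
    [[-0.1, -5.5, 0], [0, 0, -0.25], 1],
    [[-0.5, -11, 0], [0, 0, -0.5], 1],
    [[-0.5, -11, 0], [0, 0, -0.5], 1]
  ]
}}

```text
clock: 19.82
tcp_pos: [0.5145, -0.0716, 0.1235]
orientation: [0.0, 0.298, 0.954, 0.0]
wrist_force: [1.0, 2.4, -7.5]
finger_gap: 0.0145
grip_force: 108.3
```

```bash
python3 -c "
from h import *
goto(.6175,-.143,.143,-25)"
```

```text
t 19.825 cup [ 0.6181 -0.1434] cz 0.1438 yaw -34.7 F [ 1.   2.4 -7.5] M [0.78 0.55 0.12] tilt [0.0008 0.0002]
shift [ -1.1 -21.3   0.8] az -0.97
```

>>> {"op": "move_arm", "data": {
  "targets": [
    [[-0.1, -5.5, 0], [0, 0, -0.25], 1],
    [[-0.5, -11, 0], [0, 0, -0.5], 1],
    [[-0.5, -11, 0], [0, 0, -0.5], 1]
  ]
}}

```text
clock: 20.2
tcp_pos: [0.5087, -0.081, 0.1235]
orientation: [0.0, 0.257, 0.966, 0.0]
wrist_force: [1.7, 1.5, -7.8]
finger_gap: 0.0142
grip_force: 108.4
```

```bash
python3 -c "
from h import *
goto(.6178,-.143,.143,-25)"
```

```text
t 20.2 cup [ 0.6181 -0.1436] cz 0.1438 yaw -29.8 F [ 1.7  1.5 -7.8] M [0.65 0.48 0.18] tilt [ 0.0007 -0.0001]
shift [  0.1 -10.1   0.8] az -0.48
```

>>> {"op": "move_arm", "data": {
  "targets": [
    [[-0.1, -5.5, 0], [0, 0, -0.25], 1],
    [[-0.5, -11, 0], [0, 0, -0.5], 1],
    [[-0.5, -11, 0], [0, 0, -0.5], 1]
  ]
}}

```text
clock: 20.58
tcp_pos: [0.5036, -0.0908, 0.1235]
orientation: [0.0, 0.215, 0.977, -0.0]
wrist_force: [-0.0, 1.1, -6.9]
finger_gap: 0.0145
grip_force: 108.4
```

```bash
python3 -c "
from h import *
goto(.6178,-.143,.143,-20)"
```

```text
t 20.575 cup [ 0.6179 -0.1436] cz 0.1438 yaw -24.8 F [-0.   1.1 -6.9] M [0.55 0.6  0.12] tilt [ 0.0003 -0.0002]
shift [ -0.1 -10.    0.8] az -0.48
```

>>> {"op": "move_arm", "data": {
  "targets": [
    [[-0.5, -11, 0], [0, 0, -0.5], 1],
    [[-1.9, -21.9, 0], [0, 0, -1], 1],
    [[-1.9, -21.9, 0], [0, 0, -1], 1]
  ]
}}

```text
clock: 20.95
tcp_pos: [0.496, -0.1117, 0.1234]
orientation: [0.0, 0.129, 0.992, -0.0]
wrist_force: [0.7, 0.7, -6.8]
finger_gap: 0.0142
grip_force: 108.4
```

```bash
python3 -c "
from h import *
goto(.6178,-.143,.143,-5)"
```

```text
t 20.95 cup [ 0.6177 -0.1441] cz 0.1437 yaw -14.9 F [ 0.7  0.7 -6.8] M [0.4  0.61 0.15] tilt [ 0.0001 -0.0005]
shift [ -1.7 -20.6   0.8] az -0.99
```

>>> {"op": "move_arm", "data": {
  "targets": [
    [[-0.5, -11, 0], [0, 0, -0.5], 1],
    [[-1.9, -21.9, 0], [0, 0, -1], 1],
    [[-1.9, -21.9, 0], [0, 0, -1], 1]
  ]
}}

```text
clock: 21.32
tcp_pos: [0.4923, -0.1333, 0.1234]
orientation: [-0.0, 0.043, 0.999, -0.0]
wrist_force: [0.6, 0.9, -6.3]
finger_gap: 0.0142
grip_force: 108.5
```

```bash
python3 -c "
from h import *
goto(.6178,-.143,.143,5)"
```

```text
t 21.325 cup [ 0.6178 -0.1441] cz 0.1437 yaw -4.9 F [ 0.6  0.9 -6.3] M [0.16 0.7  0.08] tilt [-0.0001 -0.0005]
shift [ -1.8 -20.6   0.7] az -0.99
```

>>> {"op": "move_arm", "data": {
  "targets": [
    [[-0.1, -5.5, 0], [0, 0, -0.25], 1],
    [[-0.5, -11, 0], [0, 0, -0.5], 1],
    [[-0.5, -11, 0], [0, 0, -0.5], 1]
  ]
}}

```text
clock: 21.7
tcp_pos: [0.4918, -0.1438, 0.1234]
orientation: [-0.0, -0.001, 1.0, -0.0]
wrist_force: [1.3, 0.8, -6.3]
finger_gap: 0.0139
grip_force: 108.5
```

>>> {"op": "move_arm", "data": {
  "targets": [
    [[0, -4.4, 0], [0, 0, -0.2], 1],
    [[-0.3, -8.8, 0], [0, 0, -0.4], 1],
    [[-0.3, -8.8, 0], [0, 0, -0.4], 1]
  ]
}}

```text
clock: 22.08
tcp_pos: [0.4921, -0.1526, 0.1234]
orientation: [-0.0, -0.036, 0.999, -0.0]
wrist_force: [-0.4, 0.9, -6.7]
finger_gap: 0.0143
grip_force: 108.5
```

```bash
python3 -c "
from h import *
goto(.6178,-.143,.143,5)"
```

```text
t 22.075 cup [ 0.6178 -0.1434] cz 0.1437 yaw 4.2 F [-0.4  0.9 -6.7] M [0.23 0.72 0.17] tilt [-0.0001 -0.0001]
shift [-0.  -1.4  0.7] az -0.08
```

>>> {"op": "move_arm", "data": {
  "targets": [
    [[0, -3.3, 0], [0, 0, -0.15], 1],
    [[-0.2, -6.6, 0], [0, 0, -0.3], 1],
    [[-0.2, -6.6, 0], [0, 0, -0.3], 1]
  ]
}}

```text
clock: 22.45
tcp_pos: [0.4929, -0.1596, 0.1234]
orientation: [0.0, -0.064, 0.998, -0.0]
wrist_force: [-0.5, 2.0, -6.9]
finger_gap: 0.0142
grip_force: 108.5
```

>>> {"op": "move_arm", "data": {
  "targets": [
    [[0, -2.2, 0], [0, 0, -0.1], 1],
    [[-0.1, -4.4, 0], [0, 0, -0.2], 1],
    [[-0.1, -4.4, 0], [0, 0, -0.2], 1]
  ]
}}

```text
clock: 22.82
tcp_pos: [0.4934, -0.1638, 0.1234]
orientation: [0.0, -0.081, 0.997, 0.0]
wrist_force: [-0.3, 2.5, -6.4]
finger_gap: 0.0137
grip_force: 108.5
```

```bash
python3 -c "
from h import *
goto(.6178,-.143,.143,9)"
```

```text
t 22.825 cup [ 0.6178 -0.1434] cz 0.1437 yaw 9.3 F [-0.3  2.5 -6.4] M [0.26 0.75 0.16] tilt [0.     0.0002]
shift [-0.1  1.1  0.7] az 0.03
```

>>> {"op": "move_arm", "data": {
  "targets": [
    [[0, -2.2, 0], [0, 0, -0.1], 1],
    [[-0.1, -4.4, 0], [0, 0, -0.2], 1],
    [[-0.1, -4.4, 0], [0, 0, -0.2], 1]
  ]
}}

```text
clock: 23.2
tcp_pos: [0.494, -0.1675, 0.1233]
orientation: [-0.0, -0.099, 0.995, 0.001]
wrist_force: [-1.2, 4.7, -6.0]
finger_gap: 0.0143
grip_force: 108.6
```

```bash
python3 -c "
from h import *
goto(.6178,-.143,.143,9)"
```

```text
t 23.2 cup [ 0.6176 -0.1427] cz 0.1436 yaw 11.3 F [-1.2  4.7 -6. ] M [0.71 0.87 0.11] tilt [-0.0004  0.0015]
shift [-0.3  4.8  0.6] az 0.23
```

The stop is felt (about 0.6 N m at yaw 11°), which puts the gap centre at about -42°, as the sweep found. I'll back off 2° and lower into the pockets.

>>> {"op": "move_arm", "data": {
  "targets": [
    [[0, 4.4, 0], [0, 0, 0.2], 1],
    [[0, 4.4, 2], [0, 0, 0.2], 1],
    [[0, 4.4, 4], [0, 0, 0.2], 1],
    [[0, 4.4, 4], [0, 0, 0.2], 1]
  ]
}}

```text
clock: 23.7
tcp_pos: [0.4936, -0.164, 0.1194]
orientation: [0.0, -0.081, 0.997, -0.0]
wrist_force: [-0.7, 2.5, -5.6]
finger_gap: 0.0137
grip_force: 108.8
```

>>> {"op": "move_arm", "data": {
  "targets": [
    [[0, 0, 1], [0, 0, 0], 1],
    [[0, 0, 2], [0, 0, 0], 1],
    [[0, 0, 2], [0, 0, 0], 1]
  ]
}}

```text
clock: 24.08
tcp_pos: [0.4936, -0.1639, 0.1175]
orientation: [0.0, -0.081, 0.997, -0.0]
wrist_force: [0.5, 2.3, -4.6]
finger_gap: 0.0142
grip_force: 108.8
```

```bash
python3 -c "
from h import *
goto(.6178,-.143,.1365,9)"
```

```text
t 24.075 cup [ 0.618  -0.1436] cz 0.1378 yaw 9.3 F [ 0.5  2.3 -4.6] M [0.23 0.52 0.2 ] tilt [ 0.0005 -0.0002]
shift [0.1 1.3 1.3] az 0.03
```

>>> {"op": "move_arm", "data": {
  "targets": [
    [[0, 1.5, 1], [0, 0, 0.05], 1],
    [[0, 1.5, 2], [0, 0, 0.05], 1],
    [[0, 1.5, 2], [0, 0, 0.05], 1]
  ]
}}

```text
clock: 24.45
tcp_pos: [0.4938, -0.1627, 0.1159]
orientation: [0.001, -0.077, 0.997, -0.0]
wrist_force: [-0.1, 0.0, -2.5]
finger_gap: 0.0143
grip_force: 109.2
```

>>> {"op": "move_arm", "data": {
  "targets": [
    [[0, 0, 1], [0, 0, 0], 1],
    [[0, 0, 1], [0, 0, 0], 1]
  ]
}}

```text
clock: 24.7
tcp_pos: [0.494, -0.1627, 0.1153]
orientation: [0.001, -0.077, 0.997, -0.001]
wrist_force: [-0.5, 1.7, 4.1]
finger_gap: 0.0138
grip_force: 109.8
```

The lugs rest on the pocket floor: the force reversed to +4 N at 0.1356, as expected. I'll relieve the load and release.

>>> {"op": "move_arm", "data": {
  "targets": [
    [[0, 0, -0.7], [0, 0, 0], 1],
    [[0, 0, -0.7], [0, 0, 0], 1]
  ]
}}

```text
clock: 24.95
tcp_pos: [0.4939, -0.1627, 0.1155]
orientation: [0.001, -0.077, 0.997, -0.0]
wrist_force: [1.2, -0.1, 2.5]
finger_gap: 0.0136
grip_force: 109.7
```

>>> {"op": "move_arm", "data": {
  "targets": [
    [[0, 0, 0], [0, 0, 0], 0.4],
    [[0, 0, 0], [0, 0, 0], 0.1],
    [[0, 0, 0], [0, 0, 0], -0.1],
    [[0, 0, 0], [0, 0, 0], -0.3],
    [[0, 0, 0], [0, 0, 0], -0.3]
  ]
}}

```text
clock: 25.58
tcp_pos: [0.4932, -0.1623, 0.1151]
orientation: [0.0, -0.077, 0.997, 0.0]
wrist_force: [-0.2, 0.0, 0.6]
finger_gap: 0.0556
grip_force: 0.0
```

>>> {"op": "move_arm", "data": {
  "targets": [
    [[0, 0, -10], [0, 0, 0], -0.3],
    [[0, 0, -30], [0, 0, 0], -0.3],
    [[0, 0, -60], [0, 0, 0], -0.3],
    [[20, 0, -80], [0, 0, 0], -0.3],
    [[60, 0, -80], [0, 0, 0], -0.3]
  ]
}}

```text
clock: 26.2
tcp_pos: [0.4355, -0.1725, 0.1976]
orientation: [0.002, -0.077, 0.997, -0.001]
wrist_force: [-0.6, 0.4, 0.2]
finger_gap: 0.0557
grip_force: 0.0
```

```bash
python3 - <<'E'
from h import *
s=env.get_state(); print(s['tcp_pos'],s['wrist_force'],s['clock'],s['finger_gap'])
o=[]
for c in ['side','scene']:
    p=env.read_camera(c)
    for t in ['cup','cup_grip','cup_lugs','head','case_a','speaker','basket']:
        for d in env.landmark_of(t,p)[:2]: print(c,t,np.round(d['centre'],4),round(d['confidence'],2))
    o.append(p['pixels'][170:300,240:350] if c=='side' else p['pixels'][130:280,140:250])
cv2.imwrite('pics/m6.png',np.hstack([cv2.resize(a,(390,460),interpolation=2) for a in o])[:,:,::-1])
E
```

```text
[ 0.43547282 -0.17251808  0.19760878] [-0.58713902  0.38875598  0.15043146] 26.2 0.05571363045481736
side cup [ 0.6191 -0.1434  0.1369] 0.7
side cup [0.4053 0.0879 0.0013] 0.56
side cup_grip [0.3119 0.0721 0.0138] 0.87
side cup_grip [ 0.5005 -0.1658  0.1596] 0.78
side cup_lugs [0.3957 0.0899 0.0381] 0.73
side cup_lugs [ 0.6198 -0.1452  0.1854] 0.66
side head [ 0.6169 -0.1439  0.1856] 0.82
side head [0.786  0.1364 0.0015] 0.6
side case_a [ 0.4913 -0.3327  0.0027] 0.97
side case_a [7.868e-01 1.353e-01 7.000e-04] 0.67
side basket [0.4702 0.4827 0.001 ] 0.67
scene cup [ 0.639   0.087  -0.0008] 0.83
scene cup [ 0.3988  0.0823 -0.0038] 0.67
scene cup_grip [0.5804 0.0196 0.0191] 0.79
scene cup_grip [ 0.4911 -0.169   0.165 ] 0.55
scene cup_lugs [0.6396 0.0859 0.0293] 0.81
scene cup_lugs [ 0.6225 -0.1432  0.1876] 0.63
scene head [ 0.6202 -0.1444  0.177 ] 0.8
scene case_a [ 4.908e-01 -3.314e-01  3.000e-04] 0.91
scene case_a [0.7888 0.1327 0.0023] 0.91
scene speaker [0.7024 0.3567 0.001 ] 0.84
scene basket [0.4715 0.4839 0.002 ] 0.96
```

View pics/m6.png

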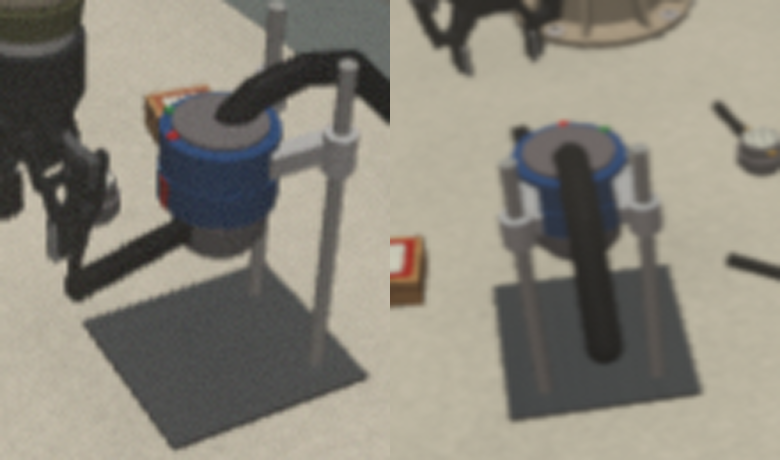

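The cup hangs level in the head by itself, at (220,235) in the side view. Its handle points towards the red mark, the gripper is clear and the bystanders have not moved.

>>> {"op": "move_arm", "data": {
  "targets": [
    [[10, 0, -10], [0, 0, 0], -0.3],
    [[10, 0, -10], [0, 0, 0], -0.3],
    [[10, 0, -10], [0, 0, 0], -0.3]
  ]
}}

```text
clock: 27.38
tcp_pos: [0.4241, -0.1733, 0.2055]
orientation: [0.0, -0.077, 0.997, -0.0]
wrist_force: [-0.3, 0.5, -0.3]
finger_gap: 0.0556
grip_force: 0.0
```

```bash
python3 -c "
from workcell import env
print(env.hand_in())"
```

```text
the job is handed in; nothing more can be done
None
```

The filter cup hangs by itself in the head with the lugs in their pockets and the handle about 16° from the red mark (limit 23°); the bystanders are where they were, and I handed the job in at about 27 s, though the hand-in gave no verdict.

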